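# Set the vial warmer's heat dial to the fourth click and start it

### The job

On the warmer's grey control box, turn the knob anticlockwise until it leans lightly on its cushioned end stop without forcing it, then turn it clockwise exactly four clicks, counted by feel and without running on into the fifth, and let it rest in that click. Only then press the round start button on the box fully down and let go; leave the warmer, bottles, tin and label roll where they are.

Things in the scene. Friction and masses are not known exactly. Their poses are not given: they have to be found in the camera images.
- unit: Grey control box screwed down on the table, 100 mm (its x) by 190 mm (its y) by 45 mm high; origin at the centre of its underside, z up. The knob's vertical axis stands at x 0, y -40 mm of this frame, the start button's at x 0, y +60 mm. No scale or marks are printed on it.
- knob: Black knob: disc 44 mm across, top 52.5 mm above the table, and on it an upright bar 42 mm long, 14 mm thick, up to 86.5 mm. Origin on the axis, 47.5 mm above the table; x along the bar to its white-line end, y across it. It turns about the vertical; clockwise as seen from above. It starts in the first or second click, under 1.5 rad clockwise of the end stop. Four clicks may need several grasps.
- knob_grip (a point): Where to pinch the bar (along the knob's y): on the axis, 76.5 mm above the table. CLICKS: sprung notches, unevenly spaced 25 to 39 degrees apart. Turned out of a notch the knob resists at once with 0.12-0.22 N m, sinking to nothing at the crest; then it pulls ahead, up to as much, and flips sharply back to resisting as it seats in the next notch: one click. Let go, it rolls into the nearer notch. Five in all.
- pointer (a point): Outer end of the white line on the bar's top, 20 mm from the axis, 86.5 mm above the table. STOP: the anticlockwise end is sprung rubber, about 2.5 N m per rad. Leaning on it with 0.25 to 0.4 N m is right; 0.5 N m (0.2 rad past first touch) is forcing it. Click zero lies 0.12 rad clear of it: let go, the knob springs back there. Clicks are counted clockwise from zero.
- start_top (a point): Centre of the top of the round grey start button, 26 mm across, on the control box; it stands in a black ring and travels 6 mm straight down against a spring, about 5 N when fully down, and springs back when let go.
- start (a joint): Travel of the start button in m: 0 up, 0.006 fully down.
- warmer: Vial warmer, a grey dome on a black round base, 122 x 112 x 56 mm, loose; origin at the centre of its underside. Bystander.
- bottle_a: Amber dropper bottle with black cap, 39 mm across, 102 mm high, loose; origin at the centre of its underside. Bystander.
- bottle_b: Second amber dropper bottle, the same size; origin at the centre of its underside. Bystander.
- crimp_tin: Flat round tin, 59 mm across, 26 mm high, loose; origin at the centre of its underside. Bystander.
- label_roll: Roll of blank white labels lying flat, 64 mm across, 26 mm high, loose; origin at the centre of its underside. Bystander.
Things that resemble listed ones, but are neither listed nor needed, are in the scene too. There is more than one size of the unit; the one meant has the size given above.

How it is judged:
By the outcome, as a careful person would: the job done as asked, in the order asked, and still so for the second after the job is handed in, with the robot touching nothing.
It also fails if it takes over 70 s, if anything falls off the work surface, if the arm or the gripper's body presses on something with over 40 N, if the wrist force passes 120 N, or if a joint passes its speed limit or range.

### The arm

A 7-joint arm with a two-finger parallel gripper is mounted at the origin on the work surface; the furniture and walls round the work are solid. World frame = base frame: x ahead of the robot, y to its left, z up, the work surface at z = 0. Lengths are in m, angles in rad, forces in N, time in s.
With the tool pointing down it reaches from about 0.4 to 0.85 m from the base axis. Payload 4.5 kg.
Tool frame: the origin (TCP) lies at the very end of the fingers, on their centre line; the grasp point (between the pads) lies 19 mm behind it; z points along the fingers, y is the line along which they close (so a half turn about z gives the same grasp; the last joint's range is limited). The gripper opens to 85 mm and grips with 20 to 120 N. Pads are 22 mm wide; open, the fingers measure 114 mm over their backs; the gripper's body (76 mm by 85 mm) begins 54 mm behind the grasp point. The pads swing forward as they close: fully open they stand 13 mm farther back than shut.
Start: joints at [-1.18, 0.689, -0.195, 1.565, 0.157, 0.902, -0.215], TCP at [0.218, 0.586, 0.231] pointing down, gripper open.
Joint ranges: [-3.01, 3.01], [-0.46, 2.08], [-1.47, 1.51], [0.13, 2.56], [-1, 4.14], [0.04, 2.09], [-2.66, 2.66]. Speed limits (rad/s): [2.57, 2.57, 3.14, 3.14, 3.14, 3.14, 3.14].

### API

Orientations are given as a unit quaternion [w, x, y, z].
In Python, from plant import bot gives the robot as it stands.
- The arm moves only by the shell command python3 -m crank 'ROWS' [FORCE]. ROWS is JSON, a list of rows, each a list of 5 numbers: the closure, from -1 (fully open) to 1 (shut), then the shift along the tool's x, y, z scaled (see below), then the turn about the tool's z scaled (see below). A call has 1 to 10 rows; each row shifts and turns the commanded pose from where the row before left it, along the tool's axes as they then stand; what a row does not reach is not made up. The controller multiplies each number of a shift by 2 cm and each number of a turn by 5 degrees. A row lasts 1/12 s, in which the tool goes at most 41.7 mm and 7.16 degrees, less where a joint would pass 70% of its speed; a pose out of reach is approached as far as the arm can. A call with a number of a shift or a turn outside -1 to 1 is refused whole. A call with a gripper value outside its range is refused whole. The fingers move at their own pace and stop on an object; FORCE is the grip in N (left out, the last holds). Time passes only in rows, so rows that do not move let the fingers close. It gives the time, the measured TCP pose, the force, the opening and the grip force at its end, in the units of the state.
- bot.state(): the state, without advancing time (a new reading comes with each control period).
- bot.camera(name): name is "side" or "top"; returns a dict with "pixels" (400x640x3 uint8, red, green, blue), "depth" (400x640 float32, m along the optical axis (not along the pixel's ray), 0 where there is no reading), "K" (3x3 intrinsics, pixels), "dist_coeffs" ([k1, k2, p1, p2, k3] as OpenCV has them; the pictures are not rectified), "extrinsics" (4x4, takes a point from camera to world coordinates). Camera axes: x right, y down, z forward; pixel columns grow to the right and rows downward; lengths in m; the calibration is good to about 2 mm. A picture is of the moment at which its call begins.
- bot.sign_off(): hands the job in; it is judged then, once.
The state is a dict: "time_s": time; "joints": joint angles; "qd": joint speeds; "joint_torque": joint torques, N m; "eef_pos": TCP position; "eef_rot": TCP orientation; "wrist_force": force on the tool from outside, world axes, zero at the start; "wrist_torque": the same for the moment, N m; "finger_gap": finger opening in m; "gripper_force": force on a finger pad.
Only numpy, scipy, OpenCV 4.12 (cv2) and the standard library are available. Lean on these libraries where they do the work, as an engineer would, in place of code of your own. Each camera call takes 0.05 s, during which the arm holds its last target. There are 200 camera calls.

## Working session

There is one attempt and no reset: what is moved stays moved. The work goes in short steps, Python scripts to look and compute and a shell command to move; the robot and the scene stay as the last step left them, time stands still between calls to the robot, and variables do not carry over. Pictures are saved under pics/ and viewed, at most 10 in all, crops included, and the job is handed in when it is done.

```bash
mkdir -p pics; ls; python3 - <<'E'
from plant import bot
import cv2,numpy as np
print(bot.state())
for n in("top","side"):
    c=bot.camera(n); np.savez(f"pics/{n}0.npz",**c); cv2.imwrite(f"pics/{n}0.png",c["pixels"][:,:,::-1]); print(n,c["K"],c["dist_coeffs"],c["extrinsics"])
E
```

```text
pics
{'time_s': 0.0, 'joints': array([-1.18018457,  0.68999868, -0.19454232,  1.56639538,  0.1573131 ,
        0.90247399, -0.21513577]), 'qd': array([-4.82323756e-04, -1.42201062e-03, -7.01649410e-04, -2.14048255e-04,
        2.92207180e-04,  2.99660499e-03,  1.66958554e-05]), 'joint_torque': array([ 6.06283561e-05, -5.39609921e+01, -1.26662560e+00, -1.58541083e+01,
        9.07609676e-03,  9.55559313e-03, -3.77329528e-06]), 'eef_pos': array([0.21810742, 0.58499363, 0.23046191]), 'eef_rot': array([-1.04342658e-04,  1.77419103e-01,  9.84134939e-01, -9.34193715e-04]), 'wrist_force': array([ 0.35085087, -0.42674744, -0.32781547]), 'wrist_torque': array([-0.04726637,  0.00660675,  0.03829156]), 'gripper_force': 0.0, 'finger_gap': 0.08575586647468902}
top [[414.32506499   0.         321.50372277]
 [  0.         414.32506499 201.99202232]
 [  0.           0.           1.        ]] [-0.0027578  0.         0.         0.         0.       ] [[ 0.01050852 -0.98902037  0.14740514  0.32298997]
 [-0.99984728 -0.0124513  -0.01226328  0.11768198]
 [ 0.01396402 -0.14725376 -0.98900017  1.15081994]
 [ 0.          0.          0.          1.        ]]
side [[458.36758346   0.         326.18253169]
 [  0.         458.36758346 193.41091932]
 [  0.           0.           1.        ]] [-0.12804884  0.          0.          0.          0.        ] [[ 0.92497982 -0.18687287  0.33089404  0.13387851]
 [-0.37944681 -0.40652772  0.83111692 -0.69823873]
 [-0.0207956  -0.89432306 -0.44693825  0.50502788]
 [ 0.          0.          0.          1.        ]]
```

View pics/top0.png

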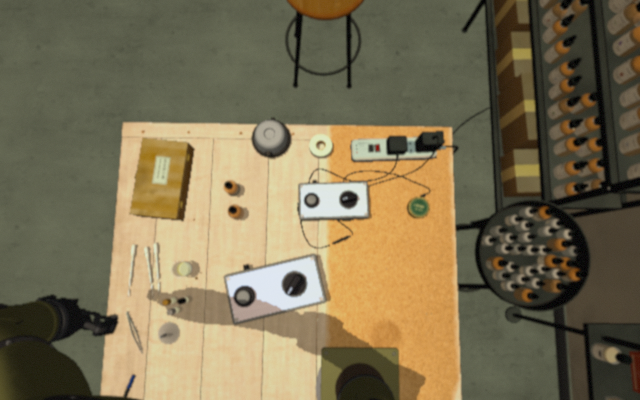

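View pics/side0.png

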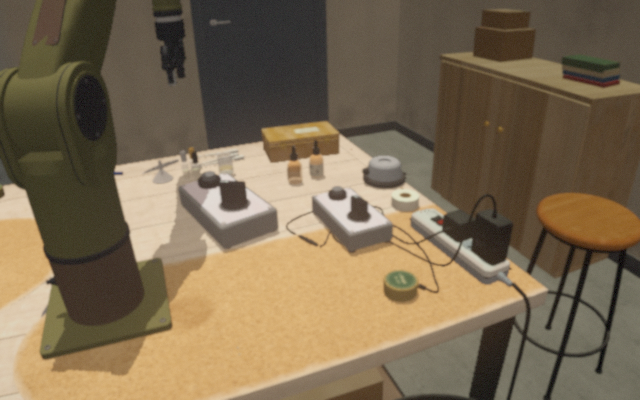

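The top view shows two boxes. The small one at (333,200) is about 70 px, or 190 mm, long, so it is the target; the one at (277,288) is too big. On the target the button is at about (312,200) and the knob at (348,199). The side view shows the target at (350,215), knob nearest the camera.

```bash
cat > h.py <<'E'
import numpy as np,cv2
def ray(c,px,z):
    p=cv2.undistortPoints(np.array(px,float).reshape(-1,1,2),c["K"],c["dist_coeffs"]).reshape(-1,2)
    d=np.c_[p,np.ones(len(p))]@c["extrinsics"][:3,:3].T; o=c["extrinsics"][:3,3]
    return o+d*((z-o[2])/d[:,2])[:,None]
def pix(c,P):
    E=np.linalg.inv(c["extrinsics"]); return cv2.projectPoints(np.array(P,float).reshape(-1,3),cv2.Rodrigues(E[:3,:3])[0],E[:3,3],c["K"],c["dist_coeffs"])[0].reshape(-1,2)
E
python3 - <<'E'
from h import *
c=np.load("pics/top0.npz"); im=c["pixels"]
# depth-based top face: world z
v,u=np.mgrid[0:400,0:640]; 
p=cv2.undistortPoints(np.c_[u.ravel(),v.ravel()].astype(float).reshape(-1,1,2),c["K"],c["dist_coeffs"]).reshape(-1,2)
W=(np.c_[p,np.ones(len(p))]*c["depth"].reshape(-1,1))@c["extrinsics"][:3,:3].T+c["extrinsics"][:3,3]
W=W.reshape(400,640,3); roi=np.zeros((400,640),bool); roi[170:230,285:380]=1
m=roi&(W[...,2]>.036)&(W[...,2]<.12)
m=m.astype(np.uint8); m=cv2.morphologyEx(m,cv2.MORPH_OPEN,np.ones((5,5)))
cs=max(cv2.findContours(m,0,2)[0],key=cv2.contourArea).reshape(-1,2)
P=ray(c,cs,.045); r=cv2.minAreaRect(P[:,:2].astype(np.float32)); print("depthrect",r)
g=im.min(2); m2=(roi&(g>150)&(im.max(2).astype(int)-g<45)).astype(np.uint8)
m2=cv2.morphologyEx(m2,cv2.MORPH_OPEN,np.ones((3,3)))
cs=max(cv2.findContours(m2,0,2)[0],key=cv2.contourArea).reshape(-1,2)
print("colrect",cv2.minAreaRect(ray(c,cs,.045)[:,:2].astype(np.float32)),cv2.boundingRect(cs))
h=roi&(W[...,2]>.06); print("knob high",W[h].mean(0),W[h].max(0),h.sum())
crop=cv2.resize(im[170:230,285:385],None,fx=8,fy=8,interpolation=cv2.INTER_CUBIC); cv2.imwrite("pics/c1.png",crop[:,:,::-1])
E
```

```text
depthrect ((0.4951667785644531, 0.07248266041278839), (0.09971175342798233, 0.18906289339065552), 2.477384328842163)
colrect ((0.49504145979881287, 0.0723557099699974), (0.09151683002710342, 0.1812480092048645), 2.4920926094055176) (300, 183, 68, 35)
knob high [0.47554816 0.07837484 0.19722555] [0.50956209 0.1428394  1.15081994] 196
```

View pics/c1.png

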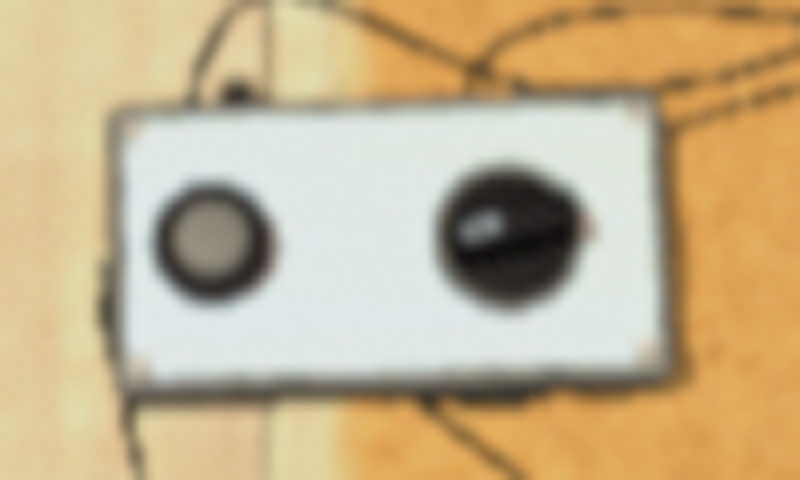

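```bash
cat > bar.py <<'E'
from h import *
def bar(c,K=(.4967,.0324)):
    q=pix(c,[[K[0],K[1],.0865]])[0]; im=c["pixels"]; x0,y0=int(q[0])-12,int(q[1])-12
    g=im[y0:y0+25,x0:x0+25].min(2).astype(float); v,u=np.mgrid[y0:y0+25,x0:x0+25]
    P=ray(c,np.c_[u.ravel(),v.ravel()],.0865)[:,:2]; r=np.hypot(*(P-K).T)
    s=(r<.0215)&(g.ravel()>75); w=g.ravel()[s]; A=P[s]
    m=np.average(A,axis=0,weights=w); 
    print("n",s.sum(),"white centroid off axis",m-K,"yaw",np.degrees(np.arctan2(*(m-K)[::-1])))
    d=A-m; e,V=np.linalg.eigh((d*w[:,None]).T@d); a=V[:,1]; print("pca yaw",np.degrees(np.arctan2(a[1],a[0])),e)
E
python3 - <<'E'
from bar import *
c=np.load("pics/top0.npz"); bar(c)
z=c["depth"]; q=pix(c,[[.4967,.0324,.0865]])[0]; print(q)
x,y=int(q[0]),int(q[1])
v,u=np.mgrid[y-12:y+13,x-12:x+13]
p=cv2.undistortPoints(np.c_[u.ravel(),v.ravel()].astype(float).reshape(-1,1,2),c["K"],c["dist_coeffs"]).reshape(-1,2)
W=(np.c_[p,np.ones(len(p))]*z[y-12:y+13,x-12:x+13].reshape(-1,1))@c["extrinsics"][:3,:3].T+c["extrinsics"][:3,3]
H=W[(W[:,2]>.07)&(W[:,2]<.1)]; print(len(H),H.mean(0)); e,V=np.linalg.eigh(np.cov(H[:,:2].T)); print(np.degrees(np.arctan2(*V[::-1,1])),np.sqrt(12*e))
print(c["pixels"][y-10:y+11,x-12:x+13].min(2))
E
```

```text
n 63 white centroid off axis [ 0.010564   -0.00169459] yaw -9.113261855637173
pca yaw 103.41556405805933 [0.62322326 1.16152231]
[349.23301334 196.61149352]
97 [0.49636615 0.03270124 0.08503786]
105.06970586582268 [0.01503847 0.04220729]
[[223 224 224 223 224 223 224 223 224 224 224 224 223 224 223 224 223 223
  223 223 223 224 224 225 223]
 [224 223 224 223 224 224 224 224 224 224 223 223 224 224 224 224 222 223
  223 223 222 223 224 223 223]
 [223 223 223 223 224 224 223 223 223 223 222 222 221 223 223 223 223 223
  221 222 221 222 221 220 220]
 [224 224 224 224 223 224 223 219 215 211 203 200 203 210 216 221 222 222
  222 222 221 221 220 221 220]
 [224 223 223 223 222 220 210 192 179 171 159 155 160 172 185 199 215 220
  223 223 223 222 221 222 221]
 [224 225 223 223 217 196 174 147 123 108  99  95 100 109 130 154 179 201
  216 221 222 223 221 223 222]
 [223 224 224 217 195 155 118  88  70  55  52  50  49  55  71  98 129 160
  186 202 219 224 224 224 224]
 [223 223 221 197 162 113  71  49  42  35  33  30  36  33  37  49  75 103
  134 165 204 223 225 224 223]
 [224 224 210 171 119 
[... 643 characters left out ...]
51  38  28  20  14  15  13  15  19  21
   27  58 114 172 201 220 224]
 [223 209 153  89  47  24  27  25  19  16  16  17  19  16  21  24  26  32
   41  79 144 197 220 224 224]
 [223 212 166 104  60  30  17  16  22  18  27  24  28  31  27  32  31  33
   54 103 165 212 224 224 224]
 [224 218 185 130  78  49  30  27  30  29  31  35  33  37  36  36  34  41
   70 124 183 217 223 224 224]
 [224 223 204 159 110  69  49  38  39  36  38  34  38  35  34  33  40  59
   96 151 199 222 224 223 224]
 [224 224 217 190 149 107  77  55  46  40  42  36  38  38  41  46  62  92
  142 187 214 223 224 224 223]
 [223 225 223 214 188 155 121  91  66  55  50  46  45  50  60  79 103 142
  185 212 223 224 224 224 224]]
```

```bash
python3 -m crank '[[-1,-1,-0.92,0,0],[-1,-1,-0.92,0,0],[-1,-1,-0.92,0,0],[-1,-1,-0.92,0,0],[-1,-1,-0.92,0,0],[-1,-1,-0.92,0,0],[-1,-1,-0.92,0,0],[-1,-1,-0.92,0,0],[-1,-1,-0.92,0,0],[-1,-1,-0.92,0,0]]' 20; python3 -m crank '[[-1,-1,-0.92,0,0],[-1,-1,-0.92,0,0],[-1,-1,-0.92,0,0],[-1,-1,-0.92,0,0],[-1,-1,-0.92,0,0],[-1,-1,-0.92,0,0],[-1,-1,-0.92,0,0],[-1,-1,-0.92,0,0],[-1,-1,-0.92,0,0],[-1,-1,-0.92,0,0]]'
```

```text
time_s: 0.93
eef_pos: [0.3417, 0.3419, 0.2311]
eef_rot: [-0.0, 0.177, 0.984, -0.0]
wrist_force: [-0.3, -0.2, 0.2]
finger_gap: 0.0858
gripper_force: 0.0
time_s: 1.77
eef_pos: [0.4648, 0.0997, 0.2311]
eef_rot: [-0.0, 0.177, 0.984, -0.0]
wrist_force: [0.4, 0.8, -0.6]
finger_gap: 0.0852
gripper_force: 0.0
```

```bash
python3 -m crank '[[-1,-0.88,-0.86,0,0],[-1,-0.88,-0.86,0,0],[-1,-0.88,-0.86,0,0],[-1,0,0,0,1],[-1,0,0,0,1],[-1,0,0,0,1],[-1,0,0,0,1],[-1,0,0,0,1],[-1,0,0,0,1],[-1,0,0,0,1]]'; python3 -m crank '[[-1,0,0,0.5,1],[-1,0,0,0.5,1],[-1,0,0,0.5,1],[-1,0,0,0.5,0.9],[-1,0,0,0.5,0],[-1,0,0,0.5,0],[-1,0,0,0,0]]'; cat > st.py <<'E'
from plant import bot
import numpy as np
from scipy.spatial.transform import Rotation as R
s=bot.state(); w,x,y,z=s["eef_rot"]; r=R.from_quat([x,y,z,w]).as_matrix(); np.set_printoptions(precision=4,suppress=True)
g=np.degrees(np.arctan2(r[1,1],r[0,1])); e=np.array([.4965,.0325,s["eef_pos"][2]])-s["eef_pos"]
print("t",round(s["time_s"],2),"tool y yaw",round(g,2),"pos",s["eef_pos"],"to axis in tool mm",r.T@e*1e3,"q",s["joints"])
print("F",s["wrist_force"],"M",s["wrist_torque"],"tau7",s["joint_torque"][6],"gap",s["finger_gap"],"grip",s["gripper_force"])
E
python3 st.py
```

```text
time_s: 2.6
eef_pos: [0.4957, 0.0343, 0.231]
eef_rot: [-0.0, 0.467, 0.884, -0.0]
wrist_force: [-0.4, -0.4, -0.1]
finger_gap: 0.0853
gripper_force: 0.0
time_s: 3.18
eef_pos: [0.4946, 0.0344, 0.1696]
eef_rot: [-0.001, 0.608, 0.794, -0.001]
wrist_force: [0.0, -0.2, -0.4]
finger_gap: 0.0856
gripper_force: 0.0
t 3.18 tool y yaw 15.08 pos [0.4946 0.0344 0.1696] to axis in tool mm [-2.2819  1.3125 -0.0062] q [-0.1693  0.622   0.0112  2.0152 -0.0137  0.5082  0.115 ]
F [ 0.0444 -0.1586 -0.3711] M [-0.0326  0.0222 -0.0022] tau7 -0.0072201369039248675 gap 0.08560536307632866 grip 0.0
```

```bash
python3 -m crank '[[-1,-0.11,0.07,0.9,0],[-1,0,0,0.9,0],[-1,0,0,0.9,0],[-1,0,0,0.9,0],[-1,0,0,0.9,0],[-1,0,0,0.9,0],[-1,0,0,0.15,0],[-1,0,0,0,0],[-1,0,0,0,0]]'; python3 st.py
```

```text
time_s: 3.93
eef_pos: [0.4983, 0.0326, 0.0609]
eef_rot: [0.0, 0.608, 0.794, 0.0]
wrist_force: [0.4, -0.1, 0.2]
finger_gap: 0.0852
gripper_force: 0.0
t 3.93 tool y yaw 15.05 pos [0.4983 0.0326 0.0609] to axis in tool mm [ 0.3681 -1.7669 -0.0011] q [-0.1596  0.8255  0.0033  2.0731 -0.0103  0.2425  0.1152]
F [ 0.4244 -0.0899  0.2147] M [-0.04   -0.0228  0.0226] tau7 -4.118025174193463e-06 gap 0.0851861700923151 grip 0.0
```

```bash
python3 -m crank '[[-1,0.02,-0.09,0.17,0],[0,0,0,0,0],[1,0,0,0,0],[1,0,0,0,0],[1,0,0,0,0],[1,0,0,0,0],[1,0,0,0,0],[1,0,0,0,0],[1,0,0,0,0]]' 70; python3 st.py
```

```text
time_s: 4.68
eef_pos: [0.4957, 0.0324, 0.0572]
eef_rot: [-0.0, 0.608, 0.794, -0.0]
wrist_force: [-2.6, -0.3, 5.4]
finger_gap: 0.0126
gripper_force: 68.5
t 4.68 tool y yaw 15.06 pos [0.4957 0.0324 0.0572] to axis in tool mm [-0.1102  0.7489 -0.0004] q [-0.16    0.8318  0.0031  2.0805 -0.0102  0.2298  0.1149]
F [-2.5506 -0.2775  5.3723] M [-0.052   0.3305  0.0746] tau7 -0.039500563871115446 gap 0.012615124166325195 grip 68.53688478469849
```

```bash
python3 -m crank '[[1,0,0,0,0],[1,0,0,0,0],[1,0,0,0,0]]' 70; python3 st.py
```

```text
time_s: 4.93
eef_pos: [0.4957, 0.0324, 0.0572]
eef_rot: [-0.0, 0.608, 0.794, -0.0]
wrist_force: [-1.5, -0.6, 6.2]
finger_gap: 0.013
gripper_force: 68.5
t 4.93 tool y yaw 15.06 pos [0.4957 0.0324 0.0572] to axis in tool mm [-0.1035  0.7506 -0.0004] q [-0.16    0.8318  0.0031  2.0805 -0.0102  0.2298  0.1149]
F [-1.4811 -0.5594  6.2157] M [-0.0418  0.3134  0.0606] tau7 -0.04052955424413085 gap 0.013015804368930971 grip 68.53584051132202
```

```bash
cat > s.py <<'E'
from plant import bot
import numpy as np
s=bot.state(); w,x,y,z=s["eef_rot"]; g=np.degrees(2*np.arctan2(y,x)) -90
print("t %.2f yaw %.2f Mz %.3f tau7 %.3f F %s gap %.4f q7 %.3f"%(s["time_s"],g,s["wrist_torque"][2],s["joint_torque"][6],np.round(s["wrist_force"],1),s["finger_gap"],s["joints"][6]))
E
python3 s.py
python3 -m crank '[[1,0,0,0,-0.5],[1,0,0,0,0]]' >/dev/null; python3 s.py
python3 -m crank '[[1,0,0,0,-0.5],[1,0,0,0,0]]' >/dev/null; python3 s.py
python3 -m crank '[[1,0,0,0,-0.5],[1,0,0,0,0]]' >/dev/null; python3 s.py
python3 -m crank '[[1,0,0,0,-0.5],[1,0,0,0,0]]' >/dev/null; python3 s.py
python3 -m crank '[[1,0,0,0,-0.5],[1,0,0,0,0]]' >/dev/null; python3 s.py
python3 -m crank '[[1,0,0,0,-0.5],[1,0,0,0,0]]' >/dev/null; python3 s.py
python3 -m crank '[[1,0,0,0,-0.5],[1,0,0,0,0]]' >/dev/null; python3 s.py
python3 -m crank '[[1,0,0,0,-0.5],[1,0,0,0,0]]' >/dev/null; python3 s.py
python3 -m crank '[[1,0,0,0,-0.5],[1,0,0,0,0]]' >/dev/null; python3 s.py
python3 -m crank '[[1,0,0,0,-0.5],[1,0,0,0,0]]' >/dev/null; python3 s.py
```

```text
t 4.93 yaw 15.06 Mz 0.061 tau7 -0.041 F [-1.5 -0.6  6.2] gap 0.0130 q7 0.115
t 5.10 yaw 17.63 Mz -0.094 tau7 0.285 F [-0.9  0.5  4.8] gap 0.0130 q7 0.139
t 5.27 yaw 20.13 Mz -0.096 tau7 0.260 F [-1.2 -0.1  4.8] gap 0.0128 q7 0.162
t 5.43 yaw 22.64 Mz -0.060 tau7 0.232 F [-2.   0.2  5.9] gap 0.0126 q7 0.186
t 5.60 yaw 25.15 Mz -0.075 tau7 0.207 F [-0.4  0.6  5.2] gap 0.0129 q7 0.209
t 5.77 yaw 27.66 Mz -0.009 tau7 0.175 F [-1.1 -0.   5.1] gap 0.0128 q7 0.232
t 5.93 yaw 30.15 Mz 0.017 tau7 0.168 F [-0.3 -0.3  5.3] gap 0.0128 q7 0.256
t 6.10 yaw 32.65 Mz 0.079 tau7 0.126 F [-1.3  0.4  4.7] gap 0.0130 q7 0.279
t 6.27 yaw 35.16 Mz 0.085 tau7 0.096 F [0.3 0.6 5.4] gap 0.0131 q7 0.302
t 6.43 yaw 37.66 Mz 0.097 tau7 0.063 F [0.2 0.3 5. ] gap 0.0127 q7 0.326
t 6.60 yaw 40.17 Mz 0.100 tau7 0.030 F [-0.4 -0.2  5.6] gap 0.0127 q7 0.350
```

```bash

python3 -m crank '[[1,0,0,0,-0.5],[1,0,0,0,0]]' >/dev/null; python3 s.py
python3 -m crank '[[1,0,0,0,-0.5],[1,0,0,0,0]]' >/dev/null; python3 s.py
python3 -m crank '[[1,0,0,0,-0.5],[1,0,0,0,0]]' >/dev/null; python3 s.py
python3 -m crank '[[1,0,0,0,-0.5],[1,0,0,0,0]]' >/dev/null; python3 s.py
```

```text
t 6.77 yaw 42.60 Mz -0.110 tau7 0.314 F [-0.6 -0.1  4.6] gap 0.0130 q7 0.373
t 6.93 yaw 45.10 Mz -0.083 tau7 0.265 F [-0.4  0.8  5.3] gap 0.0129 q7 0.396
t 7.10 yaw 47.62 Mz -0.093 tau7 0.249 F [-1.   0.6  4.7] gap 0.0131 q7 0.420
t 7.27 yaw 49.80 Mz -1.312 tau7 1.546 F [-0.8  1.7  4.8] gap 0.0127 q7 0.441
```

```bash

python3 -m crank '[[1,0,0,0,0.2]]' >/dev/null; python3 s.py; python3 -c "
from plant import bot
import cv2
for n in ('top','side'):
    c=bot.camera(n)['pixels']; c=c[130:270,260:440]; cv2.imwrite('pics/%s2.png'%n,cv2.resize(c,None,fx=4,fy=4)[:,:,::-1])
"; python3 s.py
```

```text
t 7.35 yaw 48.79 Mz -0.508 tau7 0.820 F [-0.5  2.   5.4] gap 0.0129 q7 0.431
t 7.45 yaw 48.84 Mz -0.634 tau7 0.578 F [0.1 0.7 4.3] gap 0.0129 q7 0.432
```

View pics/side2.png

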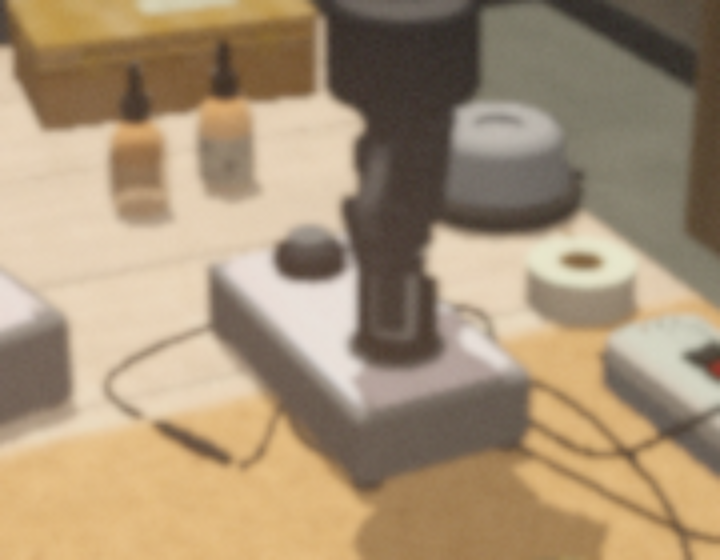

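The side view shows the fingers on the bar at about (400,300) in the crop. They are clear of the box top, and nothing else is touching.

```bash

python3 -m crank '[[1,0,0,0,0]]' >/dev/null; python3 s.py
python3 -m crank '[[1,0,0,0,0.05],[1,0,0,0,0]]' >/dev/null; python3 s.py
python3 -m crank '[[1,0,0,0,0.05],[1,0,0,0,0]]' >/dev/null; python3 s.py
python3 -m crank '[[1,0,0,0,0.05],[1,0,0,0,0]]' >/dev/null; python3 s.py
python3 -m crank '[[1,0,0,0,0.05],[1,0,0,0,0]]' >/dev/null; python3 s.py
python3 -m crank '[[1,0,0,0,0.05],[1,0,0,0,0]]' >/dev/null; python3 s.py
python3 -m crank '[[1,0,0,0,0.05],[1,0,0,0,0]]' >/dev/null; python3 s.py
```

```text
t 7.53 yaw 48.86 Mz -0.681 tau7 0.660 F [-0.5  1.4  5.7] gap 0.0130 q7 0.432
t 7.70 yaw 48.65 Mz -0.476 tau7 0.449 F [-0.5  1.2  5. ] gap 0.0130 q7 0.430
t 7.87 yaw 48.45 Mz -0.322 tau7 0.260 F [-0.8  1.4  4.9] gap 0.0131 q7 0.428
t 8.03 yaw 48.25 Mz -0.116 tau7 0.056 F [0.  1.2 4.8] gap 0.0129 q7 0.426
t 8.20 yaw 48.00 Mz -0.047 tau7 0.061 F [-0.9  0.6  5.1] gap 0.0131 q7 0.424
t 8.37 yaw 47.75 Mz -0.084 tau7 0.066 F [-0.4 -0.4  4.7] gap 0.0128 q7 0.421
t 8.53 yaw 47.50 Mz -0.109 tau7 0.075 F [-0.1  0.7  4.6] gap 0.0131 q7 0.419
```

View pics/top2.png

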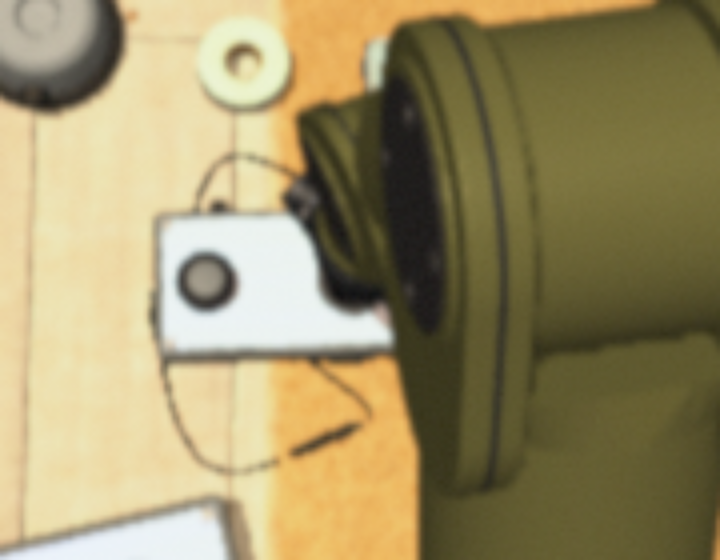

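The top view shows the arm covering the knob, and nothing on the table near the gripper. I'll open the fingers and turn the empty hand to find out whether the resistance comes from the knob or from the arm.

```bash

python3 -m crank '[[1,0,0,0,0.5],[1,0,0,0,0.5],[-1,0,0,0,0],[-1,0,0,0,0],[-1,0,0,0,0],[-1,0,0,0,0],[-1,0,0,0,0]]' >/dev/null; python3 s.py
python3 -m crank '[[-1,0,0,0,-0.8],[-1,0,0,0,0]]' >/dev/null; python3 s.py
python3 -m crank '[[-1,0,0,0,-0.8],[-1,0,0,0,0]]' >/dev/null; python3 s.py
python3 -m crank '[[-1,0,0,0,-0.8],[-1,0,0,0,0]]' >/dev/null; python3 s.py
python3 -m crank '[[-1,0,0,0,-0.8],[-1,0,0,0,0]]' >/dev/null; python3 st.py
```

```text
t 9.12 yaw 42.58 Mz 0.006 tau7 0.002 F [-0.  -0.  -0.4] gap 0.0725 q7 0.372
t 9.28 yaw 46.67 Mz 0.047 tau7 0.335 F [-1.   0.  -0.1] gap 0.0851 q7 0.411
t 9.45 yaw 50.58 Mz 0.020 tau7 0.340 F [ 0.  -0.2 -0.3] gap 0.0856 q7 0.448
t 9.62 yaw 54.51 Mz -0.004 tau7 0.341 F [-0.3 -0.3  0.1] gap 0.0859 q7 0.485
t 9.78 tool y yaw 58.47 pos [0.4961 0.0324 0.0569] to axis in tool mm [-0.2996  0.2504  0.    ] q [-0.0889  0.8313 -0.1131  2.0765  0.3417  0.251   0.5233]
F [-0.0753 -1.2186  0.685 ] M [ 0.0234 -0.0251  0.0274] tau7 0.34194348379969597 gap 0.08516011264506476 grip 0.0
```

```bash

python3 -m crank '[[-1,0,0,-0.15,1],[-1,0,0,0,1],[-1,0,0,0,1],[-1,0,0,0,0.43],[1,0,0,0,0],[1,0,0,0,0],[1,0,0,0,0],[1,0,0,0,0],[1,0,0,0,0],[1,0,0,0,0]]' 40; python3 -m crank '[[1,0,0,0,0],[1,0,0,0,0],[1,0,0,0,0]]' >/dev/null; python3 st.py
python3 -m crank '[[1,0,0,0,-0.3],[1,0,0,0,0]]' >/dev/null; python3 s.py
python3 -m crank '[[1,0,0,0,-0.3],[1,0,0,0,0]]' >/dev/null; python3 s.py
python3 -m crank '[[1,0,0,0,-0.3],[1,0,0,0,0]]' >/dev/null; python3 s.py
python3 -m crank '[[1,0,0,0,-0.3],[1,0,0,0,0]]' >/dev/null; python3 s.py
```

```text
time_s: 10.62
eef_pos: [0.4964, 0.0327, 0.06]
eef_rot: [0.0, 0.411, 0.911, 0.0]
wrist_force: [-2.0, 1.8, 11.9]
finger_gap: 0.0134
gripper_force: 44.6
t 10.87 tool y yaw 41.42 pos [0.4963 0.0327 0.06  ] to axis in tool mm [-0.2588  0.0663  0.    ] q [-0.1171  0.8249 -0.0675  2.0769  0.2043  0.2454  0.3615]
F [ 0.3388 -0.3313  1.6827] M [ 0.0314  0.045  -0.0146] tau7 -0.010969907452818006 gap 0.013318506519992283 grip 43.14858019351959
t 11.03 yaw 42.99 Mz -0.084 tau7 0.218 F [-0.3  1.4  3.7] gap 0.0131 q7 0.376
t 11.20 yaw 44.51 Mz -0.045 tau7 0.200 F [0.2 1.  3.4] gap 0.0129 q7 0.391
t 11.37 yaw 46.02 Mz -0.076 tau7 0.185 F [-0.2  2.3  4.3] gap 0.0134 q7 0.405
t 11.53 yaw 47.52 Mz -0.112 tau7 0.167 F [-0.5  1.1  4.3] gap 0.0136 q7 0.419
```

```bash

python3 -m crank '[[1,0,0,0,-0.1],[1,0,0,0,0]]' >/dev/null; python3 s.py
python3 -m crank '[[1,0,0,0,-0.05],[1,0,0,0,0]]' >/dev/null; python3 s.py
python3 -m crank '[[1,0,0,0,-0.05],[1,0,0,0,0]]' >/dev/null; python3 s.py
python3 -m crank '[[1,0,0,0,-0.05],[1,0,0,0,0]]' >/dev/null; python3 s.py
```

```text
t 11.70 yaw 47.95 Mz -0.045 tau7 0.087 F [1.  2.1 4.5] gap 0.0134 q7 0.424
t 11.87 yaw 48.19 Mz -0.050 tau7 0.075 F [-0.   1.4  5.4] gap 0.0133 q7 0.426
t 12.03 yaw 48.42 Mz -0.149 tau7 0.167 F [-0.7  1.7  5.3] gap 0.0134 q7 0.428
t 12.20 yaw 48.62 Mz -0.363 tau7 0.351 F [1.1 1.7 4.7] gap 0.0130 q7 0.430
```

```bash

python3 -m crank '[[1,0,0,0,0.5],[1,0,0,0,0.5],[1,0,0,0,0.45],[-1,0,0,0,0],[-1,0,0,0,0],[-1,0,0,0,0],[-1,0,0,-1,0],[-1,0,0,-1,0],[-1,0,0,-1,0],[1,0,0,-0.5,-0.6]]' >/dev/null; python3 s.py
python3 -m crank '[[1,0,0,0,-0.6],[1,0,0,0,-0.6],[1,0,0,0,-0.6],[1,0,0,0,-0.6],[1,0,0,0,-0.6],[1,0,0,0,0]]' >/dev/null; python3 st.py
```

```text
t 13.03 yaw 44.45 Mz 0.003 tau7 -0.717 F [ 0.2  0.6 -0.6] gap 0.0755 q7 0.415
t 13.53 tool y yaw 59.49 pos [0.4955 0.0319 0.1296] to axis in tool mm [-0.5579  0.9773 -0.0015] q [-0.0362  0.6955 -0.195   2.0403  0.3003  0.4337  0.5776]
F [-1.2351  0.0226  0.5887] M [-0.07   -0.0133 -0.0412] tau7 0.3338088747113943 gap 0.0007361269921499612 grip 0.0
```

```bash

python3 -m crank '[[-1,0.8,1,0,0],[-1,0.8,1,0,0],[-1,0.8,1,0,0],[-1,0.8,1,0,0],[-1,0.8,1,0,0],[-1,0.8,1,0,0],[-1,0,0,0,0]]'; python3 - <<'E'
from bar import *
from plant import bot
c=bot.camera("top"); d=bot.camera("side"); np.savez("pics/top3.npz",**c)
z=c["depth"]; q=pix(c,[[.4967,.0324,.0865]])[0]; x,y=int(q[0]),int(q[1])
v,u=np.mgrid[y-12:y+13,x-12:x+13]
p=cv2.undistortPoints(np.c_[u.ravel(),v.ravel()].astype(float).reshape(-1,1,2),c["K"],c["dist_coeffs"]).reshape(-1,2)
W=(np.c_[p,np.ones(len(p))]*z[y-12:y+13,x-12:x+13].reshape(-1,1))@c["extrinsics"][:3,:3].T+c["extrinsics"][:3,3]
H=W[(W[:,2]>.07)&(W[:,2]<.1)]; print(len(H),H.mean(0)); e,V=np.linalg.eigh(np.cov(H[:,:2].T)); print(np.degrees(np.arctan2(*V[::-1,1])),np.sqrt(12*e))
a=cv2.resize(c["pixels"][y-33:y+27,x-60:x+40],None,fx=6,fy=6,interpolation=2); b=cv2.resize(d["pixels"][180:250,305:405],(600,420),interpolation=2)
cv2.imwrite("pics/k3.png",np.vstack([a[:180+60],b[:350]])[:,:,::-1])
E
```

```text
time_s: 14.12
eef_pos: [0.4734, 0.1916, 0.1299]
eef_rot: [-0.001, 0.26, 0.966, 0.003]
wrist_force: [0.5, 0.5, -0.2]
finger_gap: 0.0834
gripper_force: 0.0
0 [nan nan nan]
nan [nan nan]<stdin>:8: RuntimeWarning: Mean of empty slice.
  ret = um.true_divide(
  avg = a.mean(axis, **keepdims_kw)
<stdin>:8: RuntimeWarning: Degrees of freedom <= 0 for slice
  c *= np.true_divide(1, fact)
  c *= np.true_divide(1, fact)
```

View pics/k3.png

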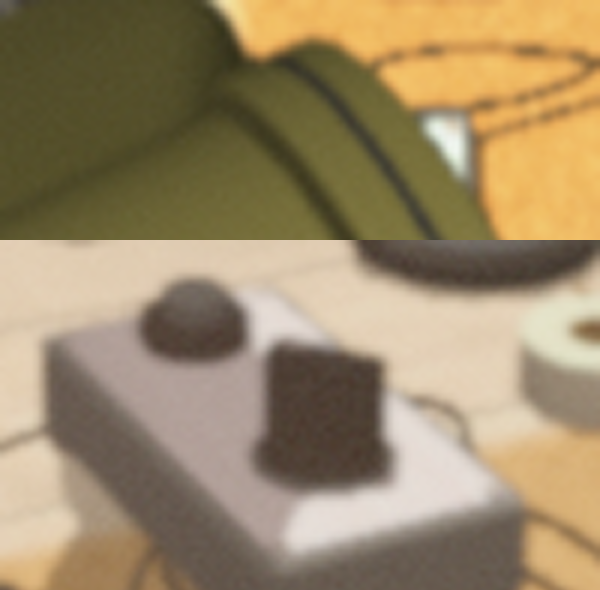

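The side view shows the knob at (325,410) in the picture, with nothing near it to block it. The resistance is therefore the knob's own stop, 0.12 rad past the notch. I'll go back, grasp higher as a last check, and lean gently.

```bash

python3 -m crank '[[-1,-0.8,-1,0,0],[-1,-0.8,-1,0,0],[-1,-0.8,-1,0,0],[-1,-0.8,-1,0,0],[-1,-0.8,-1,0,0],[-1,-0.8,-1,0,0],[-1,0,0,0,0.9],[-1,0,0,0,0.9],[-1,0,0,0,0.9],[-1,0,0,0,0.9]]' >/dev/null;
python3 -m crank '[[-1,0,0,0,0],[-1,0,0,0,0]]' >/dev/null; python3 st.py
```

```text
t 15.22 tool y yaw 41.39 pos [0.4957 0.0309 0.1298] to axis in tool mm [ 0.6368  1.6366 -0.0025] q [-0.0855  0.6922 -0.1134  2.0429  0.182   0.4167  0.3827]
F [ 0.5274  0.1619 -0.3484] M [ 0.0262  0.0438 -0.0188] tau7 -0.0905009382404387 gap 0.08541950502139789 grip 0.0
```

```bash

python3 -m crank '[[-1,0.03,0.08,0.8,0],[-1,0,0,0.8,0],[-1,0,0,0.8,0],[-1,0,0,0.8,0],[1,0,0,0,0],[1,0,0,0,0],[1,0,0,0,0],[1,0,0,0,0],[1,0,0,0,0],[1,0,0,0,0]]' 40 >/dev/null; python3 -m crank '[[1,0,0,0,0],[1,0,0,0,0],[1,0,0,0,0]]' >/dev/null; python3 st.py
python3 -m crank '[[1,0,0,0,-0.5],[1,0,0,0,-0.5],[1,0,0,0,0]]' >/dev/null; python3 s.py
python3 -m crank '[[1,0,0,0,-0.2],[1,0,0,0,-0.1],[1,0,0,0,0]]' >/dev/null; python3 s.py
python3 -m crank '[[1,0,0,0,-0.06],[1,0,0,0,0],[1,0,0,0,0]]' >/dev/null; python3 s.py
python3 -m crank '[[1,0,0,0,-0.04],[1,0,0,0,0],[1,0,0,0,0]]' >/dev/null; python3 s.py
```

```text
t 16.3 tool y yaw 41.37 pos [0.4962 0.033  0.0668] to axis in tool mm [-0.5699 -0.1354  0.0005] q [-0.1161  0.8117 -0.0718  2.0736  0.2056  0.2638  0.3578]
F [-2.5971 -1.7899  7.7814] M [-0.3171  0.4119 -0.0218] tau7 -0.008203463803511113 gap 0.013404515021192435 grip 41.85922622680664
t 16.55 yaw 46.46 Mz -0.099 tau7 0.276 F [-1.2 -2.5  7.1] gap 0.0131 q7 0.407
t 16.80 yaw 47.88 Mz -0.064 tau7 0.096 F [-2.2 -1.   7.3] gap 0.0129 q7 0.420
t 17.05 yaw 48.16 Mz -0.075 tau7 0.055 F [-1.9 -1.4  6.3] gap 0.0131 q7 0.423
t 17.30 yaw 48.36 Mz -0.053 tau7 0.062 F [-2.1 -2.1  6.9] gap 0.0130 q7 0.425
```

```bash

python3 -m crank '[[1,0,0,0,-0.04],[1,0,0,0,0],[1,0,0,0,0]]' >/dev/null; python3 s.py
python3 -m crank '[[1,0,0,0,-0.03],[1,0,0,0,0],[1,0,0,0,0]]' >/dev/null; python3 s.py
```

```text
t 17.55 yaw 48.53 Mz -0.203 tau7 0.184 F [-1.7 -1.2  6.6] gap 0.0130 q7 0.426
t 17.80 yaw 48.65 Mz -0.327 tau7 0.279 F [-2.  -1.9  6.7] gap 0.0132 q7 0.428
```

```bash

python3 -m crank '[[1,0,0,0,0],[1,0,0,0,0],[1,0,0,0,0.7],[1,0,0,0,0.7],[1,0,0,0,0.6],[1,0,0,0,0]]' >/dev/null; python3 s.py
python3 -m crank '[[1,0,0,0,0.5],[1,0,0,0,0.5],[1,0,0,0,0]]' >/dev/null; python3 s.py
python3 -m crank '[[1,0,0,0,0.5],[1,0,0,0,0.5],[1,0,0,0,0]]' >/dev/null; python3 s.py
python3 -m crank '[[1,0,0,0,0.5],[1,0,0,0,0.5],[1,0,0,0,0]]' >/dev/null; python3 s.py
python3 -m crank '[[1,0,0,0,0.5],[1,0,0,0,0]]' >/dev/null; python3 s.py
python3 -m crank '[[1,0,0,0,0.5],[1,0,0,0,0]]' >/dev/null; python3 s.py
python3 -m crank '[[1,0,0,0,0.5],[1,0,0,0,0]]' >/dev/null; python3 s.py
```

```text
t 18.30 yaw 38.61 Mz 0.089 tau7 -0.359 F [-2.3 -2.   6.4] gap 0.0130 q7 0.331
t 18.55 yaw 33.62 Mz 0.065 tau7 -0.260 F [-2.1 -1.5  7.7] gap 0.0130 q7 0.284
t 18.80 yaw 28.60 Mz 0.024 tau7 -0.209 F [-3.5 -1.6  7.7] gap 0.0130 q7 0.236
t 19.05 yaw 23.58 Mz -0.031 tau7 -0.156 F [-2.9 -1.7  8. ] gap 0.0133 q7 0.189
t 19.22 yaw 21.08 Mz -0.070 tau7 -0.102 F [-2.9 -2.1  6.6] gap 0.0129 q7 0.165
t 19.38 yaw 18.57 Mz -0.063 tau7 -0.071 F [-2.8 -1.7  7.7] gap 0.0131 q7 0.142
t 19.55 yaw 16.07 Mz -0.185 tau7 -0.057 F [-3.4 -2.9  7.4] gap 0.0132 q7 0.118
```

```bash

python3 -m crank '[[1,0,0,0,0.5],[1,0,0,0,0]]' >/dev/null; python3 s.py
python3 -m crank '[[1,0,0,0,0.5],[1,0,0,0,0]]' >/dev/null; python3 s.py
python3 -m crank '[[1,0,0,0,0.5],[1,0,0,0,0.5],[1,0,0,0,0]]' >/dev/null; python3 s.py
python3 -m crank '[[1,0,0,0,0.5],[1,0,0,0,0.5],[1,0,0,0,0]]' >/dev/null; python3 s.py
python3 -m crank '[[1,0,0,0,0.5],[1,0,0,0,0.5],[1,0,0,0,0]]' >/dev/null; python3 s.py
python3 -m crank '[[1,0,0,0,0.5],[1,0,0,0,0]]' >/dev/null; python3 s.py
python3 -m crank '[[1,0,0,0,0.5],[1,0,0,0,0]]' >/dev/null; python3 s.py
python3 -m crank '[[1,0,0,0,0.5],[1,0,0,0,0]]' >/dev/null; python3 s.py
```

```text
t 19.72 yaw 13.63 Mz 0.164 tau7 -0.303 F [-2.6 -3.1  7.8] gap 0.0130 q7 0.095
t 19.88 yaw 11.12 Mz 0.076 tau7 -0.268 F [-3.  -1.7  8.6] gap 0.0132 q7 0.071
t 20.13 yaw 6.10 Mz 0.023 tau7 -0.244 F [-3.5 -2.4  8.5] gap 0.0131 q7 0.024
t 20.38 yaw 1.08 Mz 0.004 tau7 -0.193 F [-2.8 -2.1  7.1] gap 0.0132 q7 -0.023
t 20.63 yaw -3.93 Mz -0.061 tau7 -0.138 F [-3.7 -3.   7.9] gap 0.0133 q7 -0.070
t 20.80 yaw -6.44 Mz -0.117 tau7 -0.077 F [-3.4 -2.7  7.6] gap 0.0132 q7 -0.094
t 20.97 yaw -8.95 Mz -0.209 tau7 -0.039 F [-3.2 -3.   8.7] gap 0.0132 q7 -0.117
t 21.13 yaw -11.45 Mz -0.184 tau7 -0.011 F [-4.1 -2.7  8.6] gap 0.0130 q7 -0.141
```

```bash

python3 -m crank '[[1,0,0,0,0.5],[1,0,0,0,0]]' >/dev/null; python3 s.py
python3 -m crank '[[1,0,0,0,0.5],[1,0,0,0,0]]' >/dev/null; python3 s.py
python3 -m crank '[[1,0,0,0,0.5],[1,0,0,0,0]]' >/dev/null; python3 s.py
python3 -m crank '[[1,0,0,0,0.5],[1,0,0,0,0]]' >/dev/null; python3 s.py
python3 -m crank '[[1,0,0,0,0.5],[1,0,0,0,0]]' >/dev/null; python3 s.py
```

```text
t 21.30 yaw -13.96 Mz -0.142 tau7 0.037 F [-3.4 -2.9  8.6] gap 0.0127 q7 -0.165
t 21.47 yaw -16.43 Mz -0.108 tau7 -0.105 F [-5.  -2.5  7.6] gap 0.0133 q7 -0.188
t 21.63 yaw -18.86 Mz 0.209 tau7 -0.369 F [-4.5 -3.   8.4] gap 0.0131 q7 -0.211
t 21.80 yaw -21.37 Mz 0.174 tau7 -0.339 F [-3.9 -2.2  8.9] gap 0.0131 q7 -0.235
t 21.97 yaw -23.88 Mz 0.131 tau7 -0.305 F [-4.4 -2.9  8.9] gap 0.0132 q7 -0.258
```

```bash

python3 -m crank '[[1,0,0,0,0.5],[1,0,0,0,0.5],[1,0,0,0,0]]' >/dev/null; python3 s.py
python3 -m crank '[[1,0,0,0,0.5],[1,0,0,0,0.5],[1,0,0,0,0]]' >/dev/null; python3 s.py
python3 -m crank '[[1,0,0,0,0.5],[1,0,0,0,0]]' >/dev/null; python3 s.py
python3 -m crank '[[1,0,0,0,0.5],[1,0,0,0,0]]' >/dev/null; python3 s.py
python3 -m crank '[[1,0,0,0,0.5],[1,0,0,0,0]]' >/dev/null; python3 s.py
python3 -m crank '[[1,0,0,0,0.5],[1,0,0,0,0]]' >/dev/null; python3 s.py
python3 -m crank '[[1,0,0,0,0.5],[1,0,0,0,0]]' >/dev/null; python3 st.py
```

```text
t 22.22 yaw -28.90 Mz 0.046 tau7 -0.276 F [-4.8 -2.   8.6] gap 0.0130 q7 -0.306
t 22.47 yaw -33.91 Mz 0.007 tau7 -0.216 F [-5.5 -3.8  9.7] gap 0.0132 q7 -0.353
t 22.63 yaw -36.41 Mz -0.031 tau7 -0.172 F [-4.8 -2.8  8.8] gap 0.0133 q7 -0.377
t 22.80 yaw -38.91 Mz -0.028 tau7 -0.144 F [-5.6 -3.3  9.2] gap 0.0133 q7 -0.401
t 22.97 yaw -41.43 Mz -0.071 tau7 -0.119 F [-6.2 -2.5  9.7] gap 0.0130 q7 -0.425
t 23.13 yaw -43.93 Mz -0.070 tau7 -0.083 F [-5.3 -3.1  9.9] gap 0.0132 q7 -0.449
t 23.3 tool y yaw -46.43 pos [0.4945 0.033  0.0668] to axis in tool mm [ 1.1199  1.7195 -0.0069] q [-0.2665  0.8259  0.1776  2.0835 -0.4981  0.2758 -0.4733]
F [-5.8982 -3.7624  9.9083] M [-0.5648  0.9343 -0.1698] tau7 -0.05122494651004672 gap 0.01298998760790459 grip 42.27982521057129
```

```bash

python3 -m crank '[[1,0,0,0,0.5],[1,0,0,0,0]]' >/dev/null; python3 s.py
python3 -m crank '[[1,0,0,0,0.5],[1,0,0,0,0]]' >/dev/null; python3 s.py
python3 -m crank '[[1,0,0,0,0.5],[1,0,0,0,0]]' >/dev/null; python3 s.py
python3 -m crank '[[1,0,0,0,0.5],[1,0,0,0,0]]' >/dev/null; python3 s.py
python3 -m crank '[[1,0,0,0,0.5],[1,0,0,0,0]]' >/dev/null; python3 s.py
```

```text
t 23.47 yaw -48.94 Mz -0.134 tau7 -0.015 F [-4.5 -2.2 10.2] gap 0.0128 q7 -0.497
t 23.63 yaw -51.45 Mz -0.202 tau7 0.014 F [-4.9 -1.5 10.3] gap 0.0128 q7 -0.522
t 23.80 yaw -53.95 Mz -0.238 tau7 0.019 F [-5.9 -1.7  9.7] gap 0.0136 q7 -0.546
t 23.97 yaw -56.35 Mz 0.175 tau7 -0.388 F [-5.7 -2.3 10.1] gap 0.0130 q7 -0.570
t 24.13 yaw -58.85 Mz 0.149 tau7 -0.344 F [-6.5 -2.8  9.4] gap 0.0132 q7 -0.594
```

```bash

python3 -m crank '[[1,0,0,0,0.5],[1,0,0,0,0.5],[1,0,0,0,0]]' >/dev/null; python3 s.py
python3 -m crank '[[1,0,0,0,0.5],[1,0,0,0,0.5],[1,0,0,0,0]]' >/dev/null; python3 s.py
python3 -m crank '[[1,0,0,0,0.5],[1,0,0,0,0]]' >/dev/null; python3 s.py
python3 -m crank '[[1,0,0,0,0.5],[1,0,0,0,0]]' >/dev/null; python3 s.py
python3 -m crank '[[1,0,0,0,0.5],[1,0,0,0,0]]' >/dev/null; python3 s.py
python3 -m crank '[[1,0,0,0,0.4],[1,0,0,0,0]]' >/dev/null; python3 st.py
```

```text
t 24.38 yaw -63.87 Mz 0.088 tau7 -0.309 F [-6.3 -2.1 11. ] gap 0.0131 q7 -0.643
t 24.63 yaw -68.88 Mz 0.022 tau7 -0.261 F [-5.7 -1.3 11.4] gap 0.0129 q7 -0.693
t 24.80 yaw -71.37 Mz 0.015 tau7 -0.210 F [-6.3 -1.2 10.2] gap 0.0127 q7 -0.718
t 24.97 yaw -73.88 Mz -0.030 tau7 -0.189 F [-6.7 -1.5 10.4] gap 0.0131 q7 -0.743
t 25.13 yaw -76.39 Mz -0.065 tau7 -0.160 F [-6.8 -1.3 11. ] gap 0.0129 q7 -0.769
t 25.3 tool y yaw -78.37 pos [0.4942 0.0335 0.0668] to axis in tool mm [ 2.0894  1.497  -0.0102] q [-0.33    0.8409  0.2847  2.0873 -0.7406  0.3174 -0.7892]
F [-6.3131 -0.5247 11.388 ] M [-0.5113  1.2439 -0.06  ] tau7 -0.10127108311280608 gap 0.013047163157252286 grip 42.415934801101685
```

```bash

python3 -m crank '[[1,0,0,0,0.4],[1,0,0,0,0]]' >/dev/null; python3 s.py
python3 -m crank '[[1,0,0,0,0.4],[1,0,0,0,0]]' >/dev/null; python3 s.py
python3 -m crank '[[1,0,0,0,0.4],[1,0,0,0,0]]' >/dev/null; python3 s.py
```

```text
t 25.47 yaw -80.37 Mz -0.109 tau7 -0.077 F [-5.6 -1.6 11.1] gap 0.0133 q7 -0.810
t 25.63 yaw -82.38 Mz -0.088 tau7 -0.054 F [-6.3 -1.4 10.5] gap 0.0129 q7 -0.830
t 25.80 yaw -84.38 Mz -0.138 tau7 -0.032 F [-6.4 -0.8 10.2] gap 0.0132 q7 -0.851
```

```bash

python3 -m crank '[[1,0,0,0,0.4],[1,0,0,0,0]]' >/dev/null; python3 s.py
python3 -m crank '[[1,0,0,0,0.3],[1,0,0,0,0]]' >/dev/null; python3 s.py
```

```text
t 25.97 yaw -86.39 Mz -0.130 tau7 -0.005 F [-6.9 -0.7 10.8] gap 0.0131 q7 -0.872
t 26.13 yaw -87.82 Mz -0.010 tau7 -0.131 F [-6.9 -0.6 10.6] gap 0.0129 q7 -0.887
```

```bash

python3 -m crank '[[1,0,0,0,0.2],[1,0,0,0,0]]' >/dev/null; python3 s.py
```

```text
t 26.30 yaw -88.77 Mz 0.114 tau7 -0.207 F [-6.8 -1.7 11.2] gap 0.0134 q7 -0.897
```

```bash

python3 -m crank '[[1,0,0,0,-0.1],[1,0,0,0,0],[-1,0,0,0,0],[-1,0,0,0,0],[-1,0,0,0,0],[-1,0,0,0,0],[-1,0,0,-1,0],[-1,0,0,-1,0],[-1,0,0,-1,0],[1,0,0,-1,0]]' ; python3 st.py; python3 - <<'E'
from h import *
c=np.load("pics/top0.npz"); q=pix(c,[[.4924,.1323,.06]])[0]; x,y=np.round(q).astype(int)
v,u=np.mgrid[y-8:y+9,x-8:x+9]
p=cv2.undistortPoints(np.c_[u.ravel(),v.ravel()].astype(float).reshape(-1,1,2),c["K"],c["dist_coeffs"]).reshape(-1,2)
W=(np.c_[p,np.ones(len(p))]*c["depth"][y-8:y+9,x-8:x+9].reshape(-1,1))@c["extrinsics"][:3,:3].T+c["extrinsics"][:3,3]
print((W[:,2].reshape(17,17)*1e3).round().astype(int)[::2,::2]); g=W[(W[:,2]>.05)&(W[:,2]<.1)]; print(g.mean(0),len(g))
E
```

```text
time_s: 27.13
eef_pos: [0.4969, 0.0341, 0.1467]
eef_rot: [-0.0, 1.0, 0.015, -0.0]
wrist_force: [0.5, -0.3, -0.7]
finger_gap: 0.0755
gripper_force: 0.0
t 27.13 tool y yaw -88.23 pos [0.4969 0.0341 0.1467] to axis in tool mm [-0.4852  1.587   0.    ] q [-0.4664  0.7294  0.5136  2.0462 -0.6892  0.5409 -0.9932]
F [ 0.5116 -0.2799 -0.7219] M [ 0.0366 -0.0444 -0.0058] tau7 0.3434685431420803 gap 0.07550911866805071 grip 0.0
[[45 45 47 47 43 48 46 47 44]
 [48 46 57 59 56 58 56 42 45]
 [43 56 57 69 68 72 60 57 45]
 [45 58 65 66 64 68 67 52 44]
 [46 56 64 68 66 67 66 58 44]
 [45 58 64 69 68 69 60 59 52]
 [45 58 60 65 68 63 54 56 50]
 [42 45 55 58 57 56 60 47 44]
 [49 46 45 45 54 49 43 46 50]]
[0.49235883 0.13189834 0.06004476] 190
```

```bash

python3 -m crank '[[1,-0.015,-0.98,0,0],[1,-0.015,-0.98,0,0],[1,-0.015,-0.98,0,0],[1,-0.015,-0.98,0,0],[1,-0.015,-0.98,0,0],[1,0,0,1,0],[1,0,0,1,0],[1,0,0,0.8,0],[1,0,0,0,0],[1,0,0,0,0]]'; python3 st.py; python3 -c "
from plant import bot
import cv2
c=bot.camera('side')['pixels'][140:260,290:420]; cv2.imwrite('pics/s4.png',cv2.resize(c,None,fx=5,fy=4.6,interpolation=2)[:,:,::-1])"
```

```text
time_s: 27.97
eef_pos: [0.4921, 0.1319, 0.0896]
eef_rot: [0.0, 1.0, 0.015, -0.001]
wrist_force: [-1.1, -1.0, 0.4]
finger_gap: -0.0001
gripper_force: 0.0
t 27.97 tool y yaw -88.25 pos [0.4921 0.1319 0.0896] to axis in tool mm [ 1.361  99.438   0.0024] q [-0.6044  0.8309  0.4301  2.0441 -0.8069  0.441  -1.0877]
F [-1.0894 -0.9744  0.421 ] M [ 0.0052 -0.0238 -0.0183] tau7 0.041417882312089205 gap -0.00014169903068856512 grip 0.0
```

View pics/s4.png

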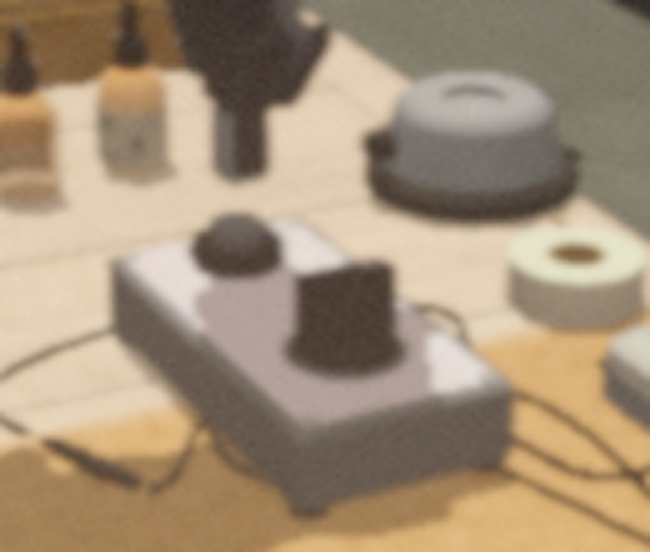

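The knob bar at (345,305) now lies along x, as expected for click four. The closed fingers at (240,165) are directly above the button at (237,235).

```bash

python3 -m crank '[[1,0,0,0.5,0],[1,0,0,0.4,0],[1,0,0,0,0]]'|grep -E 'pos|force'
python3 -m crank '[[1,0,0,0.15,0],[1,0,0,0,0]]'|grep -E 'pos|wrist'
python3 -m crank '[[1,0,0,0.1,0],[1,0,0,0,0]]'|grep -E 'pos|wrist'
python3 -m crank '[[1,0,0,0.1,0],[1,0,0,0,0]]'|grep -E 'pos|wrist'
```

```text
eef_pos: [0.4918, 0.132, 0.0709]
wrist_force: [-1.5, 0.7, -0.1]
gripper_force: 0.0
eef_pos: [0.4923, 0.1319, 0.0686]
wrist_force: [-0.4, 0.5, -0.3]
eef_pos: [0.4926, 0.1319, 0.0669]
wrist_force: [1.1, -0.0, 1.7]
eef_pos: [0.4927, 0.1319, 0.065]
wrist_force: [-0.2, 0.6, 2.3]
```

```bash

python3 -m crank '[[1,0,0,0.1,0],[1,0,0,0,0]]'|grep -E 'pos|wrist'
python3 -m crank '[[1,0,0,0.1,0],[1,0,0,0,0]]'|grep -E 'pos|wrist'
python3 -m crank '[[1,0,0,0.05,0],[1,0,0,0,0]]'|grep -E 'pos|wrist'
python3 -m crank '[[1,0,0,0.05,0],[1,0,0,0,0]]'|grep -E 'pos|wrist'
```

```text
eef_pos: [0.4926, 0.1319, 0.0629]
wrist_force: [-0.5, -0.4, 3.9]
eef_pos: [0.4927, 0.1319, 0.0611]
wrist_force: [-0.7, 0.8, 5.9]
eef_pos: [0.4927, 0.1319, 0.0609]
wrist_force: [-1.7, 0.0, 13.0]
eef_pos: [0.4927, 0.1319, 0.0608]
wrist_force: [-3.0, -0.1, 22.9]
```

```bash

python3 -m crank '[[1,0,0,-0.5,0],[1,0,0,-1,0],[1,0,0,-1,0],[1,0,0,-1,0],[1,0,0,-1,0],[1,0,0,-0.5,0],[1,0,0,0,0],[1,0,0,0,0],[1,0,0,0,0],[1,0,0,0,0]]'; python3 - <<'E'
from plant import bot
import cv2
c=bot.camera('side')['pixels'][140:260,290:420]; cv2.imwrite('pics/s5.png',cv2.resize(c,None,fx=5,fy=4.6,interpolation=2)[:,:,::-1])
E
```

```text
time_s: 30.27
eef_pos: [0.4916, 0.1319, 0.1577]
eef_rot: [0.0, 1.0, 0.015, -0.001]
wrist_force: [0.6, 0.2, -0.6]
finger_gap: 0.0001
gripper_force: 0.0
```

View pics/s5.png

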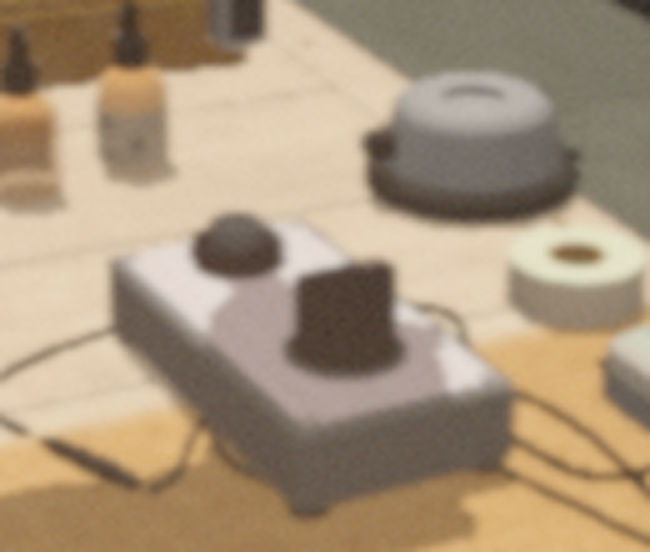

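The button at (237,240) is back up, the knob bar at (345,305) hasn't moved, and the gripper is clear.

```bash
python3 -c "
from plant import bot
print(bot.sign_off())"
```

```text
the job is handed in; nothing more can be done
None
```

I leaned the knob on its stop at about 0.3 N m, turned it clockwise four clicks by feel and left it in the fourth, then pressed the start button fully and let go; the job is handed in. However, my first touch on the stop peaked at about 1.3 N m, above your 0.5 N m forcing limit though only about 0.03 rad past first touch, because the stop felt far stiffer than the 2.5 N m per rad given.

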